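# Hold the end cap of a spring-return cylinder home for the screws

## Task

Fit the loose end cap (the square one with the eye) onto the open top of the spring-return air cylinder in the assembly nest, with the cap's air fitting on the same side as the fitting at the cylinder's foot and the screw holes in line, and press it down against the return spring until its plate is fully home on the rim. Be my third hand while I start the four screws: hold it there without letting up for at least two seconds with a steady downward push of about 17 N (10 to 25 N is fine, and never ram it), and finish your program still holding and pushing; do not let go, or the spring lifts it off. Leave the oil bottle, the hex key and the tape roll where they are.

Things in the scene. Friction and masses are not known exactly. Their poses are not given: they have to be found in the camera images.
- nest: Fixed assembly nest: dark plate 112 x 122 mm on two feet, top at z = 40 mm; in it stands the open air cylinder: square barrel 60 x 60 mm, round bore 39 mm. Origin on the bench under the barrel's axis, z up; its -x side carries the brass fitting at the cylinder's foot. Along the plate's +y edge four black cap screws stand in a white rest (heads up to z = 68 mm). Place and yaw vary.
- barrel_rim (a point): Centre of the barrel's open top rim, 94 mm above the bench; axes as the nest's. The cap's plate seats flat on this rim.
- barrel_port (a point): Brass air fitting with blue ring at the cylinder's foot, 40 mm from the barrel's axis towards the nest's -x, 47 mm above the bench.
- spring (a joint): Return spring in the bore: how far its top coil is pushed down, m. At 0 its flat steel end (27 mm across) stands 6 mm above the rim and resists with 1 N, plus 0.45 N per mm: the cap's spigot meets it 14 mm above home, and it pushes with about 7.3 N when the cap is home (0.014). There it goes solid, metal on metal, and the force climbs steeply.
- end_cap: Loose grey end cap, 0.16 to 0.24 kg. Origin at the centre of its underside, z up: round spigot 36 mm across, 8 mm long, foot chamfered 3 mm; on it a plate 60 x 60 x 14 mm with four screw holes; on that an upright eye lug, 18 mm thick along y, 34 mm wide along x, top at z = 61 mm. Air fitting on the -x side, 14 mm long. Stands on its spigot, turned at most 75 degrees from the way it goes on.
- cap_seat (a point): Centre of the cap plate's underside, 8 mm above the cap's origin; it meets barrel_rim when the cap is home. Axes as the cap's.
- cap_eye (a point): Centre of the eye in the lug, 44 mm above the cap's origin: grip the lug here across its 18 mm (along the cap's y), fingertips clear of the plate, whose top is 22 mm below.
- cap_port (a point): Brass air fitting of the cap, 40 mm from its axis towards the cap's -x.
- oil_bottle: Cream oil bottle with red spout, 34 mm across, 107 mm tall; origin under its foot. Leave alone.
- hex_key: Steel L hex key lying flat, 97 x 25 x 5 mm; origin under its middle. Leave alone.
- tape_roll: Roll of black tape lying flat, 62 mm across, 18 mm high; origin under its middle. Leave alone.
- rim_face: The machined top face of the barrel (60 x 60 mm, part of the nest; origin as the nest's): the cap's plate lies on it when home. Only the plate's downward pressure on this face is measured, not the spigot's rubbing in the bore.

How it is judged:
On the way, in this order (a step that is already met when the one before it is completed fails the run):
1. the cap is brought down onto the spring end, above the bore and the right way round (contact force between end_cap and spring above 0.5 N and z of cap_seat in the frame of barrel_rim above 0.003 m and horizontal distance between cap_seat and barrel_rim below 0.008 m and x of cap_port in the frame of barrel_rim below -0.03 m), for 0.05 s.
2. the cap is home on the rim, screw holes in line, and pushed onto it steadily, within the band, for 2 s (z of cap_seat in the frame of barrel_rim between -0.003 and 0.0015 m and horizontal distance between cap_seat and barrel_rim below 0.0025 m and angle between the x axis of cap_seat and the x axis of barrel_rim, either way round below 0.06 rad and x of cap_port in the frame of barrel_rim below -0.03 m and angle between cap_seat's own z axis and vertical below 0.04 rad and contact force between end_cap and rim_face between 2.5 and 21 N and contact force between the fingers and end_cap above 1 N), for 2 s.
At the end, for the whole second after the job is handed in: Held by the fingers, the cap's plate is on the rim (1.5 mm), upright (0.04 rad), within 2.5 mm of the barrel's axis and 0.06 rad of its yaw, both fittings on one side, pressing on the rim with 2.5 to 21 N (robot's push about 8 to 26 N: spring takes 7.3 N, cap's weight adds 2 N) (all of step 2); the arm keeps its last pose, push and grip.
It fails at once if the cap is rammed onto the barrel (over 60 N) (contact force between end_cap and nest above 60 N).
It fails at once if the oil bottle is moved or tipped (distance of oil_bottle from where it was at the start of the episode above 0.02 m or angle between oil_bottle's own z axis and vertical above 0.3 rad).
It fails at once if the hex key or the tape roll is moved (distance of any of hex_key, tape_roll from where it was at the start of the episode above 0.02 m).
It also fails if it takes over 54 s, if anything falls off the work surface, if the arm or the gripper's body presses on something with over 40 N, if the wrist force passes 120 N, or if a joint passes its speed limit or range.

## Robot

A 6-joint arm with a two-finger parallel gripper is mounted at the origin on a cart in front of the work surface, level with it; the furniture and walls round the work are solid. World frame = base frame: x ahead of the robot, y to its left, z up, the work surface at z = 0. Lengths are in m, angles in rad, forces in N, time in s.
With the tool pointing down it reaches from about 0.35 to 0.975 m from the base axis. Payload 4.9 kg.
Tool frame: the origin (TCP) lies midway between the tips of the shut fingers; the grasp point (between the pads) lies ctrl.tcp_to_grasp behind it (ctrl.tcp_to_grasp is the distance from the TCP to the grasp point, in m); z points along the fingers, y is the direction in which the jaws open and shut (so a half turn about z gives the same grasp; the last joint's range is limited). The gripper opens to 85 mm and grips with 20 to 120 N. Pads are 22 mm wide; open, the fingers measure 114 mm over their backs; the gripper's body (76 mm by 85 mm) begins 54 mm behind the grasp point. The pads swing forward as they close: fully open they stand 13 mm farther back than shut.
Start: joints at [-1.241, 0.053, 1.613, -0, 1.476, -0.119], TCP at [0.271, -0.563, 0.231] pointing down, gripper open.
Joint ranges: [-3.01, 3.01], [-1.01, 2.22], [0.06, 2.58], [-1.02, 4.17], [0.09, 2.62], [-3.14, 3.14]. Speed limits (rad/s): [2.57, 2.57, 3.14, 3.14, 3.14, 3.14].

## Interface

Orientations are given as a rotation vector (axis times angle).
In Python, from station import ctrl, get_image, calibration, finish_job, models gives the robot as it stands.
- The arm moves only by the shell command python3 -m creep 'ROWS' [FORCE]. ROWS is JSON, a list of rows, each a list of 7 numbers: the opening, from 0 (shut) to 1 (fully open), then the shift along the tool's x, y, z in m, then the turn, a rotation vector about the tool's x, y, z in degrees. A call has 1 to 20 rows; each row shifts and turns the commanded pose from where the row before left it, along the tool's axes as they then stand; what a row does not reach is not made up. A row lasts 1/10 s, in which the tool goes at most 50 mm and 8.59 degrees, less where a joint would pass 70% of its speed; a pose out of reach is approached as far as the arm can. A call with a gripper value outside its range is refused whole. The fingers move at their own pace and stop on an object; FORCE is the grip in N (left out, the last holds). Time passes only in rows, so rows that do not move let the fingers close. It gives the time, the measured TCP pose, the force and the opening at its end, in the units of the state.
- ctrl.get_obs(): the state, without advancing time (a new reading comes with each control period).
- get_image(name): name is "scene" or "side" or "wrist"; returns the picture (480x640x3 uint8, red, green, blue); there is no depth.
- calibration(name): a dict with "mtx" (3x3 intrinsics, pixels), "R" (3x3) and "t" (3): a world point X has camera coordinates R X + t. Camera axes: x right, y down, z forward; pixel columns grow to the right and rows downward; lengths in m; the calibration is good to about 2 mm. A picture is of the moment at which its call begins: read the wrist's pose just before it. calibration takes no time and is no camera call; for the wrist camera it gives the pose at the moment of the call.
- finish_job(): hands the job in, once; it reports no verdict.
Trained networks look in the newest picture that a camera, given by its name, has taken for a name from the list of things; names that differ only in an ending like _2 or _b are one class to them, and where a whole thing is asked for, a point or a joint stands for the part that bears it (a point fixed in the world has none). Each returns a list of dicts, best first, with "conf" (0 to 1); they miss things now and then, are a little off and sometimes report something else, mostly with a low value. They report only what shows in the picture. A call takes as long as a camera call.
- models.search_frame(camera, name): "extent" ([left, top, right, bottom] in pixels, round what is visible of it).
The state is a dict: "t": time; "q": joint angles; "dq": joint speeds; "effort": joint torques, N m; "tool_pos": TCP position; "tool_rot": TCP orientation; "contact_force": force on the tool from outside, world axes, zero at the start; "wrist_torque": the same for the moment, N m; "opening": finger opening in m.
Only numpy, scipy, OpenCV 4.12 (cv2) and the standard library are available. Lean on these libraries where they do the work, as an engineer would, in place of code of your own. Each camera call takes 0.05 s, during which the arm holds its last target. There are 200 camera calls.

## Working session

There is one attempt and no reset: what is moved stays moved. The work goes in short steps, Python scripts to look and compute and a shell command to move; the robot and the scene stay as the last step left them, time stands still between calls to the robot, and variables do not carry over. Pictures are saved under pics/ and viewed, about 8 in all and at most 12, crops included, and the job is handed in when it is done.

```bash
ls; mkdir -p pics
python3 - <<'E'
from station import ctrl,get_image,calibration,models
import cv2
print(ctrl.get_obs(), ctrl.tcp_to_grasp)
for c in("scene","side"):
    im=get_image(c); cv2.imwrite(f"pics/{c}0.png",im[:,:,::-1])
    k=calibration(c);print(c,k)
    for n in("end_cap","nest","cap_port","barrel_port","oil_bottle","hex_key","tape_roll","cap_eye"):
        print(n,models.search_frame(c,n)[:2])
E
```

```text
pics
{'t': 0.0, 'q': array([-1.24101862e+00,  5.33684635e-02,  1.61428253e+00,  9.55685524e-06,
        1.47599481e+00, -1.19043357e-01]), 'dq': array([-0.00034726,  0.00019457, -0.00044041, -0.00128716, -0.00094512,
        0.00116113]), 'effort': array([ 3.80016199e-04, -3.93680406e+01, -3.70179570e+01, -1.20095483e-04,
        6.93428257e-03,  1.21029203e-05]), 'tool_pos': array([ 0.27096711, -0.56252258,  0.23006267]), 'tool_rot': array([-3.06082740e+00, -6.98648012e-01,  3.24118060e-04]), 'contact_force': array([-0.18273809, -0.09915326,  0.48663589]), 'wrist_torque': array([ 0.01181575,  0.03092908, -0.05638777]), 'opening': 0.08518184885404659} 0.0187
scene {'mtx': array([[623.36630845,   0.        , 311.12667378],
       [  0.        , 623.36630845, 233.89607051],
       [  0.        ,   0.        ,   1.        ]]), 'R': array([[ 0.76720762, -0.64121433,  0.01538353],
       [-0.31879574, -0.40202902, -0.85833673],
       [ 0.55656244,  0.65361827, -0.51285612]]), 't': array([-0.40173208,  0.23267418,  0.6418966 ])}
end_cap [{'extent': [214.4, 201.5, 267.4, 241.4], 'conf': 0.
[... 830 characters left out ...]
966])}
end_cap [{'extent': [285.5, 306.4, 334.0, 352.0], 'conf': 0.28}]
nest [{'extent': [366.8, 264.4, 399.5, 293.9], 'conf': 0.36}]
cap_port [{'extent': [287.7, 308.7, 333.9, 348.9], 'conf': 0.77}]
barrel_port [{'extent': [318.3, 194.6, 376.7, 261.0], 'conf': 0.67}]
oil_bottle [{'extent': [247.6, 234.6, 268.4, 276.8], 'conf': 0.64}, {'extent': [288.7, 310.2, 334.4, 351.5], 'conf': 0.28}]
hex_key [{'extent': [250.4, 230.9, 267.5, 279.8], 'conf': 0.61}, {'extent': [323.4, 265.9, 326.0, 294.7], 'conf': 0.51}]
tape_roll [{'extent': [363.3, 266.9, 398.0, 295.6], 'conf': 0.8}]
cap_eye [{'extent': [317.8, 197.4, 377.1, 260.2], 'conf': 0.71}, {'extent': [285.8, 307.8, 337.1, 349.8], 'conf': 0.59}]
```

Run:
```python
import cv2,numpy as np
a=cv2.imread("pics/scene0.png")[180:410,190:430];b=cv2.imread("pics/side0.png")[180:370,220:420]
cv2.imwrite("pics/a.png",np.hstack([cv2.resize(a,(400,383)),cv2.resize(b,(400,383))]))
```

```text
(no output)
```

View pics/a.png

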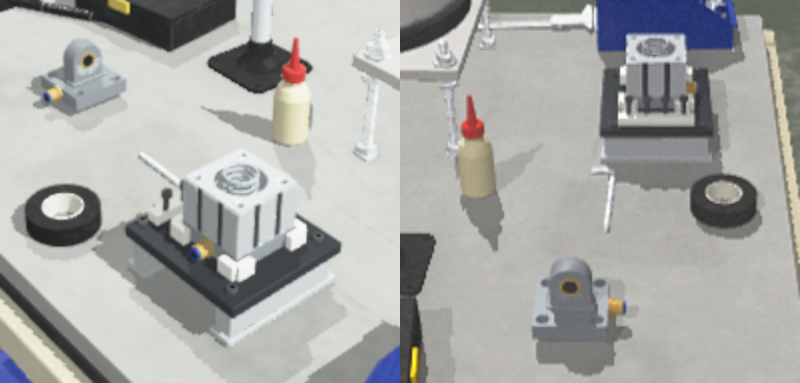

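The view shows the cap at about (243,216) in scene and (305,323) in side, with its fitting towards world −x. The barrel rim is at about (334,288) scene and (348,203) side, also with its fitting towards −x. I'll triangulate these points.

```bash
cat > h.py <<'E'
import numpy as np
from station import calibration
from scipy.spatial.transform import Rotation as Ro
def ray(c,uv):
    k=calibration(c) if isinstance(c,str) else c
    d=k["R"].T@np.linalg.inv(k["mtx"])@np.array([uv[0],uv[1],1.]); return -k["R"].T@k["t"],d
def onz(c,uv,z):
    o,d=ray(c,uv); return o+d*(z-o[2])/d[2]
def tri(a,b):
    A=np.zeros((3,3));v=np.zeros(3)
    for c,uv in(a,b):
        o,d=ray(c,uv);d=d/np.linalg.norm(d);P=np.eye(3)-np.outer(d,d);A+=P;v+=P@o
    return np.linalg.solve(A,v)
def proj(c,X):
    k=calibration(c) if isinstance(c,str) else c
    p=k["mtx"]@(k["R"]@np.asarray(X)+k["t"]);return p[:2]/p[2]
E
python3 - <<'E'
from h import *
for n,s,d,z in(("rim",(334,288),(348.5,203.5),.094),("eye",(242.8,216),(305,323.5),.044),("cport",(220,238),(330,333.5),.015),("bport",(308.8,330),(366,224),.047)):
    print(n,tri(("scene",s),("side",d)).round(3),onz("scene",s,z).round(3),onz("side",d,z).round(3))
print("bottle",onz("scene",(364,268),0).round(3),"tape",onz("scene",(228,312),.01).round(3))
from station import ctrl
print(Ro.from_rotvec(ctrl.get_obs()["tool_rot"]).as_matrix().round(3))
E
```

```text
rim [ 0.445 -0.134  0.092] [ 0.444 -0.136  0.094] [ 0.445 -0.13   0.094]
eye [0.512 0.166 0.035] [0.508 0.154 0.044] [0.508 0.179 0.044]
cport [0.47  0.165 0.012] [0.467 0.16  0.015] [0.469 0.169 0.015]
bport [ 0.408 -0.132  0.045] [ 0.407 -0.134  0.047] [ 0.409 -0.129  0.047]
bottle [ 0.604 -0.031  0.   ] tape [ 0.375 -0.003  0.01 ]
[[ 0.901  0.434  0.   ]
 [ 0.434 -0.901 -0.   ]
 [-0.     0.    -1.   ]]
```

Run:
```python
import cv2,numpy as np
a=cv2.imread("pics/scene0.png");b=cv2.imread("pics/side0.png")
cv2.imwrite("pics/b.png",np.hstack([cv2.resize(a,(400,300)),cv2.resize(b,(400,300))]))
```

```text
(no output)
```

View pics/b.png

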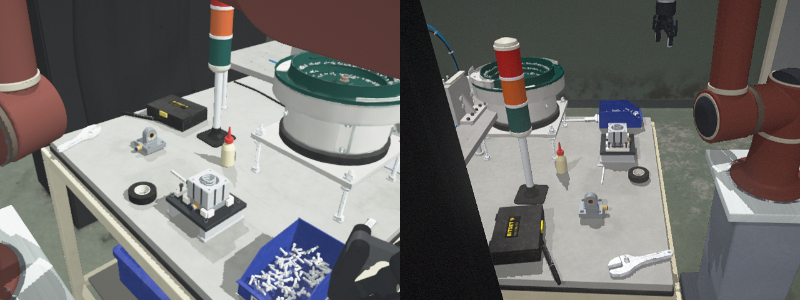

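```bash
python3 - <<'E'
from h import *
print(onz("scene",(346,219),0),onz("side",(210,304),0))
E
python3 -m creep '[[1,0,0,-0.01,0,0,8.57],[1,0,0,-0.01,0,0,8.57],[1,0,0,0,0,0,8.57],[1,0.015,-0.045,0,0,0,0],[1,0.015,-0.045,0,0,0,0],[1,0.015,-0.045,0,0,0,0],[1,0.015,-0.045,0,0,0,0],[1,0.015,-0.045,0,0,0,0],[1,0.015,-0.045,0,0,0,0],[1,0.015,-0.045,0,0,0,0],[1,0.015,-0.045,0,0,0,0],[1,0.015,-0.045,0,0,0,0],[1,0.015,-0.045,0,0,0,0],[1,0.015,-0.045,0,0,0,0],[1,0.015,-0.045,0,0,0,0],[1,0.015,-0.045,0,0,0,0],[1,0.015,-0.045,0,0,0,0],[1,0.015,-0.045,0,0,0,0],[1,0.012,-0.045,0,0,0,0]]'
```

```text
[0.68610008 0.09940789 0.        ] [0.69039191 0.08044665 0.        ]
t: 2.8
tool_pos: [0.5085, 0.1591, 0.2516]
tool_rot: [3.142, 0.001, 0.001]
contact_force: [0.6, -0.4, 0.8]
opening: 0.0856
```

```bash
cat > look.py <<'E'
import sys,cv2,pickle
from station import get_image,calibration,models,ctrl
n=sys.argv[1]; names=sys.argv[2:]
k=calibration("wrist"); im=get_image("wrist"); pickle.dump(k,open(f"pics/{n}.pkl","wb"))
cv2.imwrite(f"pics/{n}.png",im[:,:,::-1]); print(ctrl.get_obs()["tool_pos"].round(4))
for x in names: print(x,models.search_frame("wrist",x)[:2])
E
python3 look.py w1 end_cap; python3 -c "
from h import *
import pickle
k=pickle.load(open('pics/w1.pkl','rb'));print(k['mtx'],k['R'],-k['R'].T@k['t'])"
```

```text
[0.509  0.1646 0.2513]
end_cap [{'extent': [271.9, 166.9, 345.7, 250.4], 'conf': 0.86}]
[[429.57174172   0.         314.09429144]
 [  0.         429.57174172 241.56726267]
 [  0.           0.           1.        ]] [[ 2.57260515e-05 -9.99999996e-01  9.06274878e-05]
 [-9.62888261e-01 -3.10922544e-07  2.69900347e-01]
 [-2.69900346e-01 -9.42076143e-05 -9.62888256e-01]] [0.576709   0.16010357 0.3931894 ]
```

View pics/w1.png

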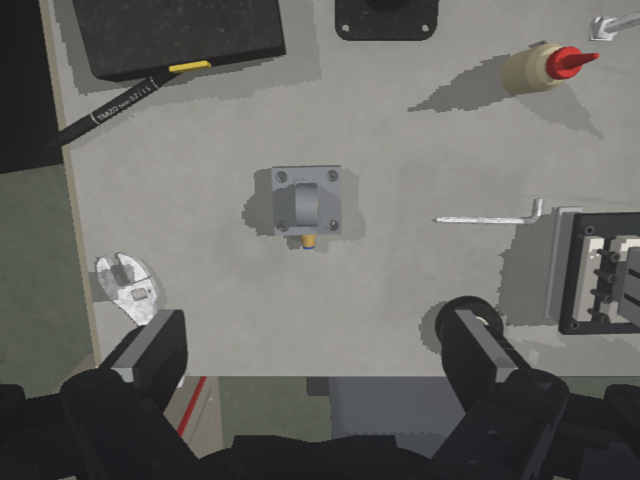

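The picture shows the cap from above: plate corners near (272,167), (340,166), (342,234) and (274,235), screw holes near (282,177), (333,176), (334,225) and (282,226), and the brass fitting at (308,241).

Run:
```python
from h import *
import pickle,cv2
k=pickle.load(open('pics/w1.pkl','rb'))
for s in([(272,167),(340,166),(342,234),(274,235)],[(282,177),(333,176),(334,225),(282,226)]):
    P=np.array([onz(k,p,.022) for p in s]);print(P.round(4),P.mean(0))
    for a,b in((3,0),(2,1)): print(np.degrees(np.arctan2(*(P[b]-P[a])[1::-1])))
    for a,b in((1,0),(2,3)): d=P[b]-P[a];print(np.degrees(np.arctan2(-d[0],d[1])))
print(onz(k,(308,241),.015))
g=cv2.imread("pics/w1.png")[150:260,240:370];cv2.imwrite("pics/c1.png",cv2.resize(g,None,fx=6,fy=5.4*1.1,interpolation=2)[:600])
```

```text
[[0.5389 0.1961 0.022 ]
 [0.5398 0.1379 0.022 ]
 [0.4797 0.1351 0.022 ]
 [0.4788 0.1959 0.022 ]] [0.50928878 0.16626167 0.022     ]
0.18770128373698713
2.634851352497856
0.8350310356112299
0.8710370687758326
[[0.5304 0.1877 0.022 ]
 [0.5313 0.1438 0.022 ]
 [0.4879 0.1424 0.022 ]
 [0.487  0.1886 0.022 ]] [0.50915876 0.16561968 0.022     ]
-1.1537241487276932
1.8554971497032826
1.1198282632570564
1.1324312647098806
[0.47123987 0.16563664 0.015     ]
```

```bash
python3 -m creep '[[1,0,-0.0015,0.045,0,0,-1],[1,0,0,0.045,0,0,0],[1,0,0,0.045,0,0,0],[1,0,0,0.045,0,0,0],[1,0,0,0.03,0,0,0],[1,0,0,0.013,0,0,0],[1,0,0,0,0,0,0],[1,0,0,0,0,0,0]]' 
python3 look.py w2; python3 -c "
from station import *;print(ctrl.get_obs())
import cv2;cv2.imwrite('pics/s2.png',cv2.resize(get_image('side')[250:400,240:400,::-1],(640,600),interpolation=2))"
```

```text
t: 3.7
tool_pos: [0.5095, 0.1584, 0.03]
tool_rot: [-3.141, -0.027, -0.004]
contact_force: [0.5, -0.7, 0.5]
opening: 0.0854
[0.5101 0.1586 0.0307]
{'t': 3.75, 'q': array([ 1.62123070e-01,  5.11082652e-02,  1.97396490e+00, -1.65885137e-05,
        1.11240220e+00,  1.71554734e+00]), 'dq': array([ 0.00131034, -0.01113412, -0.00528277, -0.00100546, -0.00388916,
       -0.0004957 ]), 'effort': array([-1.85277185e-02, -3.25048542e+01, -3.02999032e+01, -1.75255085e-03,
        3.18837783e-02, -7.04951399e-04]), 'tool_pos': array([0.5100697 , 0.15860799, 0.03071982]), 'tool_rot': array([-3.14085301, -0.0272937 , -0.00639377]), 'contact_force': array([ 0.02860386, -0.05392138,  0.69711793]), 'wrist_torque': array([-0.003655  , -0.04803442, -0.00817638]), 'opening': 0.08528276250332419}
```

View pics/w2.png

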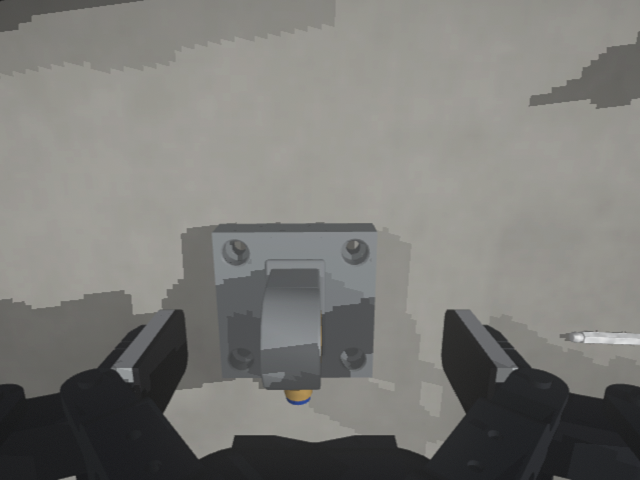

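The wrist view shows the cap between the open fingers. The plate corners are near (214,234), (376,232), (374,377) and (221,380), and the lug sits left of the finger centre.

Run:
```python
from h import *
import pickle
k=pickle.load(open('pics/w2.pkl','rb'))
for s in([(214,234),(376,232),(374,377),(221,380)],[(236,251),(355,251),(352,358),(241,358)]):
    P=np.array([onz(k,p,.022) for p in s]);print(P.round(4),P.mean(0))
    for a,b in((3,0),(2,1)): print(np.degrees(np.arctan2(*(P[b]-P[a])[1::-1])))
    for a,b in((1,0),(2,3)): d=P[b]-P[a];print(np.degrees(np.arctan2(-d[0],d[1])))
```

```text
[[0.538  0.196  0.022 ]
 [0.5397 0.1377 0.022 ]
 [0.4804 0.1352 0.022 ]
 [0.478  0.196  0.022 ]] [0.50899569 0.16621933 0.022     ]
0.041846163902903515
2.4120194885639035
1.6979381695476528
2.2537854461992435
[[0.5317 0.1883 0.022 ]
 [0.5324 0.145  0.022 ]
 [0.4887 0.1443 0.022 ]
 [0.4879 0.1877 0.022 ]] [0.5101824  0.16631055 0.022     ]
0.7330435599998021
0.8890171585615811
0.9686438576307639
0.9735208886619708
```

```bash
python3 -m creep '[[1,0,-0.0075,0.002,0,0,0],[1,0,0,0,0,0,0],[0,0,0,0,0,0,0],[0,0,0,0,0,0,0],[0,0,0,0,0,0,0],[0,0,0,0,0,0,0],[0,0,0,0,0,0,0],[0,0,0,0,0,0,0],[0,0,0,0,0,0,0],[0,0,0,0,0,0,0]]' 70
python3 -c "
from station import *;print(ctrl.get_obs())"
```

```text
t: 4.8
tool_pos: [0.5081, 0.1659, 0.0264]
tool_rot: [3.141, 0.027, 0.0]
contact_force: [0.0, -1.1, 0.9]
opening: 0.0171
{'t': 4.8, 'q': array([ 1.76336375e-01,  6.12305594e-02,  1.97193545e+00, -1.28251700e-04,
        1.10819946e+00,  1.72970517e+00]), 'dq': array([-0.00010025,  0.00071229,  0.00082795,  0.00148794, -0.00084341,
       -0.00089267]), 'effort': array([ 2.64229188e-01, -3.34418249e+01, -3.07104349e+01,  1.05018786e-01,
        3.90869938e-02, -2.53580816e-03]), 'tool_pos': array([0.50810714, 0.1658743 , 0.0263914 ]), 'tool_rot': array([3.14139731e+00, 2.74639860e-02, 3.81926892e-04]), 'contact_force': array([ 0.04515083, -1.08871535,  0.87408056]), 'wrist_torque': array([-0.04642061, -0.0556914 , -0.04511905]), 'opening': 0.017129047681070243}
```

```bash
python3 -m creep '[[0,0,0,-0.02,0,0,0],[0,0,0,-0.04,0,0,0],[0,0,0,-0.04,0,0,0],[0,0,0,-0.04,0,0,0],[0,0,0,-0.02,0,0,0],[0,-0.010,0.030,0,0,0,0],[0,-0.010,0.030,0,0,0,0],[0,-0.010,0.030,0,0,0,0],[0,-0.010,0.030,0,0,0,0],[0,-0.010,0.030,0,0,0,0],[0,-0.010,0.030,0,0,0,0],[0,-0.009,0.030,0,0,0,0],[0,0,0,0,0,0,0],[0,0,0,0,0,0,0],[0,0,0,0,0,0,0]]'
python3 look.py w3 barrel_rim; python3 -c "
from station import *;print(ctrl.get_obs())"
```

```text
t: 6.3
tool_pos: [0.4426, -0.0445, 0.1859]
tool_rot: [-3.141, -0.029, 0.001]
contact_force: [0.7, -0.5, -2.4]
opening: 0.0174
[ 0.4427 -0.0444  0.186 ]
barrel_rim []
{'t': 6.4, 'q': array([-2.67542665e-01, -3.71205141e-01,  2.06498722e+00,  2.97219746e-04,
        1.44837978e+00,  1.28415800e+00]), 'dq': array([ 0.0035134 ,  0.00024484, -0.00261282, -0.00154033,  0.00026113,
       -0.00159937]), 'effort': array([-2.44378857e-01, -2.16625232e+01, -3.78428686e+01, -8.12421291e-03,
        1.90619823e-03,  2.53893086e-03]), 'tool_pos': array([ 0.44275155, -0.04434191,  0.18606111]), 'tool_rot': array([-3.14101049e+00, -2.99336117e-02,  7.33141655e-04]), 'contact_force': array([ 0.75204419,  0.58321605, -1.20131164]), 'wrist_torque': array([-0.01075428,  0.00643611, -0.00102804]), 'opening': 0.01746014212308179}
```

View pics/w3.png

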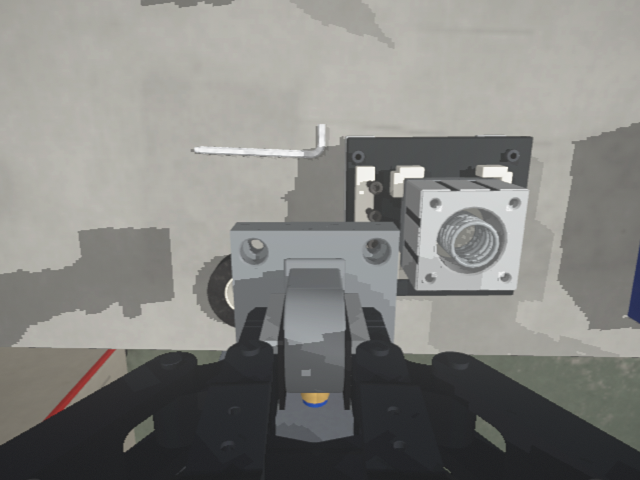

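The rim's top face has corners near (420,190), (527,188), (526,290) and (415,291), with the bore at about (472,240). The cap is held with its holes at (255,250) and (376,250). I'll crop in for accuracy.

Run:
```python
import cv2,numpy as np
g=cv2.imread("pics/w3.png")
a=cv2.resize(g[175:305,400:540],None,fx=4.5,fy=4.5,interpolation=2)
cv2.imwrite("pics/c3.png",a)
```

```text
(no output)
```

View pics/c3.png

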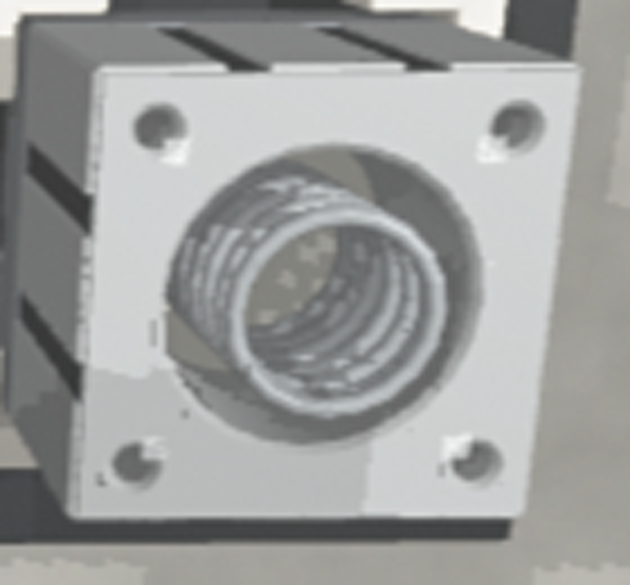

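Run:
```python
from h import *
import pickle
k=pickle.load(open('pics/w3.pkl','rb'));o=np.array([400,175])
def rep(s,z):
    P=np.array([onz(k,p,z) for p in s]);print(P.round(4).tolist(),P.mean(0).round(4))
    for a,b in((3,0),(2,1)): print(np.degrees(np.arctan2(*(P[b]-P[a])[1::-1])).round(2),end=' ')
    for a,b in((1,0),(2,3)): d=P[b]-P[a];print(np.degrees(np.arctan2(-d[0],d[1])).round(2),end=' ')
    print()
f=lambda L:[np.array(p)/4.5+o for p in L]
rep(f([(96,66),(580,66),(524,518),(68,518)]),.094)
rep(f([(161,128),(518,126),(475,459),(137,461)]),.094)
print(onz(k,f([(325,292)])[0],.094))
# cap holes: plate top z, cap yaw
z=.186-.0264+.022
H=np.array([onz(k,p,z) for p in((255,250),(376,250))]);print(H, np.linalg.norm(H[1]-H[0]))
```

```text
[[0.4757, -0.1014, 0.094], [0.4767, -0.1601, 0.094], [0.4179, -0.1619, 0.094], [0.4168, -0.1028, 0.094]] [ 0.4468 -0.1316  0.094 ]
1.36 1.72 1.02 1.03 
[[0.4682, -0.11, 0.094], [0.4692, -0.1537, 0.094], [0.4259, -0.1544, 0.094], [0.4248, -0.111, 0.094]] [ 0.447  -0.1323  0.094 ]
1.35 0.99 1.35 1.39 
[ 0.44776491 -0.13253355  0.094     ]
[[ 0.46639384 -0.02212409  0.1816    ]
 [ 0.4671632  -0.06503373  0.1816    ]] 0.04291653913614739
```

```bash
python3 -m creep '[[0,0,0.028,0,0,0,0],[0,0.0005,0.030,0,0,0,0],[0,0,0.030,0,0,0,0],[0,0,0,0.02,0,0,0],[0,0,0,0.02,0,0,0],[0,0,0,0.005,0,0,0],[0,0,0,0,0,0,0],[0,0,0,0,0,0,0],[0,0,0,0,0,0,0]]'
python3 -c "
from station import *
import cv2,numpy as np
print(ctrl.get_obs())
a=get_image('scene')[240:400,250:410,::-1];b=get_image('side')[150:310,270:430,::-1]
cv2.imwrite('pics/d.png',np.hstack([cv2.resize(x,(400,400),interpolation=2) for x in(a,b)]))"
```

```text
t: 7.3
tool_pos: [0.4456, -0.1333, 0.1427]
tool_rot: [3.14, 0.029, 0.003]
contact_force: [0.1, -0.0, -1.6]
opening: 0.0169
{'t': 7.3, 'q': array([-4.50791129e-01, -2.75406341e-01,  2.06556914e+00,  6.31791868e-06,
        1.34911140e+00,  1.10174903e+00]), 'dq': array([-0.0037369 , -0.00109544,  0.00086314,  0.00017421, -0.00044686,
        0.00147925]), 'effort': array([ 2.46988039e-02, -2.41613638e+01, -3.63248134e+01,  1.26293366e-03,
        4.07422922e-03,  3.66083523e-04]), 'tool_pos': array([ 0.44561227, -0.13325328,  0.14270403]), 'tool_rot': array([3.14043655, 0.02866479, 0.00326663]), 'contact_force': array([ 0.09718664, -0.01928075, -1.64002534]), 'wrist_torque': array([0.05369269, 0.0293201 , 0.02436141]), 'opening': 0.016948966106994312}
```

View pics/d.png

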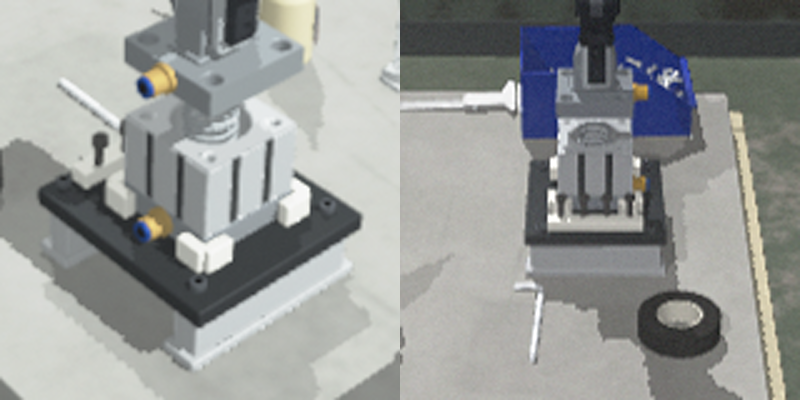

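```bash
python3 - <<'E'
from h import *
for c,o,L in(("scene",(250,240),(((125,35),.138),((213,110),.138),((303,50),.138),((125,105),.094),((205,163),.094),((297,120),.094))),("side",(270,150),(((155,100),.138),((236,102),.138),((157,154),.094),((237,154),.094)))):
    for p,z in L: print(c,p,onz(c,np.array(p)/2.5+o if c=="scene" else np.array(p)/2.5+o,z).round(4))
E
python3 -m creep '[[0,0,0,0.006,0,0,0],[0,0,0,0.004,0,0,0],[0,0,0,0.003,0,0,0],[0,0,0,0.002,0,0,0],[0,0,0,0.002,0,0,0],[0,0,0,0.002,0,0,0],[0,0,0,0.002,0,0,0],[0,0,0,0,0,0,0],[0,0,0,0,0,0,0],[0,0,0,0,0,0,0]]'
```

```text
scene (125, 35) [ 0.4162 -0.1048  0.138 ]
scene (213, 110) [ 0.4081 -0.1761  0.138 ]
scene (303, 50) [ 0.4729 -0.1664  0.138 ]
scene (125, 105) [ 0.4197 -0.1009  0.094 ]
scene (205, 163) [ 0.4195 -0.1601  0.094 ]
scene (297, 120) [ 0.4767 -0.1625  0.094 ]
side (155, 100) [ 0.4759 -0.103   0.138 ]
side (236, 102) [ 0.4134 -0.1002  0.138 ]
side (157, 154) [ 0.4747 -0.0963  0.094 ]
side (237, 154) [ 0.412  -0.0972  0.094 ]
t: 8.4
tool_pos: [0.4448, -0.1333, 0.1206]
tool_rot: [3.141, 0.028, 0.0]
contact_force: [-2.4, 1.5, 2.0]
opening: 0.0171
```

```bash
python3 look.py w4; python3 -c "
from station import *
import cv2,numpy as np
for i in range(3): print(ctrl.get_obs()['contact_force'].round(2),ctrl.get_obs()['tool_pos'].round(4)); get_image('side')
a=get_image('scene')[255:355,290:390,::-1];b=get_image('side')[170:270,300:400,::-1];w=cv2.imread('pics/w4.png')[180:380,210:410]
cv2.imwrite('pics/e.png',np.hstack([cv2.resize(a,(400,400),interpolation=0),cv2.resize(b,(400,400),interpolation=0)]));cv2.imwrite('pics/ew.png',cv2.resize(w,(600,600),interpolation=2))"
```

```text
[ 0.4448 -0.1333  0.1205]
[-1.5   0.65  1.51] [ 0.4448 -0.1333  0.1205]
[-0.01  0.51  0.99] [ 0.4448 -0.1333  0.1205]
[-0.15  1.24  2.34] [ 0.4448 -0.1333  0.1205]
```

View pics/e.png

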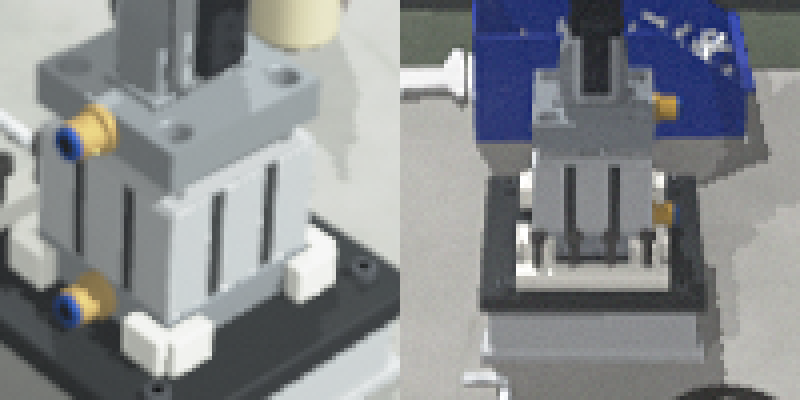

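View pics/ew.png

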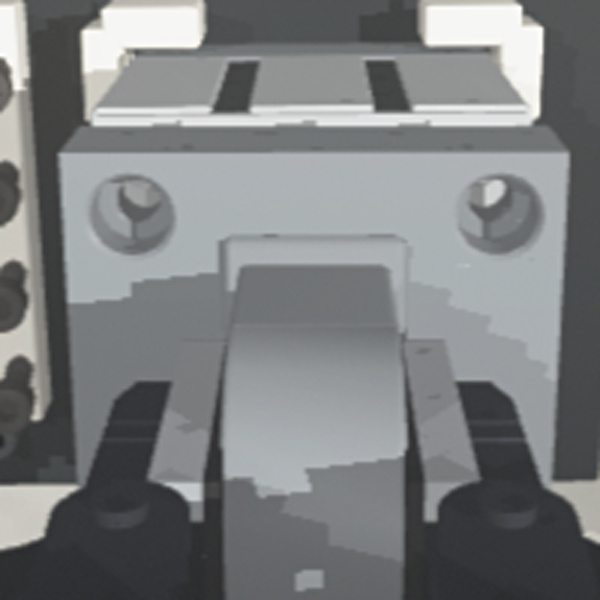

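Both views show the cap over the barrel with the two fittings on the same side. In the wrist view a thin strip of rim shows beyond the plate's +x edge, so I'll measure the offset there.

Run:
```python
from h import *
import pickle
k=pickle.load(open('pics/w4.pkl','rb'))
f=lambda p:np.array(p)/3+(210,180)
for n,L,z in(("platetop",[(58,150),(570,150)],.1161),("platebot",[(82,128),(552,128)],.1021),("rim",[(93,109),(533,106)],.094),("rim2",[(93,123),(537,121)],.094),("holes",[(132,214),(501,214)],.1161)):
    P=np.array([onz(k,f(p),z) for p in L]);print(n,P.round(4).tolist(),P.mean(0).round(4))
for X in([.477,-.101,.094],[.477,-.162,.094]): print((proj(k,X)-(210,180))*3)
```

```text
platetop [[0.4757, -0.102, 0.1161], [0.4768, -0.1618, 0.1161]] [ 0.4763 -0.1319  0.1161]
platebot [[0.4751, -0.1024, 0.1021], [0.4761, -0.1623, 0.1021]] [ 0.4756 -0.1323  0.1021]
rim [[0.4758, -0.1025, 0.094], [0.4772, -0.1611, 0.094]] [ 0.4765 -0.1318  0.094 ]
rim2 [[0.4739, -0.1024, 0.094], [0.4752, -0.1618, 0.094]] [ 0.4745 -0.1321  0.094 ]
holes [[0.4681, -0.1105, 0.1161], [0.4688, -0.1542, 0.1161]] [ 0.4684 -0.1323  0.1161]
[ 81.68320974 100.13068668]
[539.55757396 107.78342087]
```

The cap and rim agree within about 1 mm. I'll press on gently.

```bash
python3 -m creep '[[0,0.0005,0,0.001,0,0,0],[0,0,0,0.001,0,0,0],[0,0,0,0.001,0,0,0],[0,0,0,0.001,0,0,0],[0,0,0,0.001,0,0,0],[0,0,0,0.001,0,0,0],[0,0,0,0.0005,0,0,0],[0,0,0,0,0,0,0],[0,0,0,0,0,0,0]]'
```

```text
t: 9.6
tool_pos: [0.4453, -0.1333, 0.114]
tool_rot: [3.141, 0.028, 0.0]
contact_force: [-1.8, -0.3, 4.0]
opening: 0.017
```

```bash
for i in 1 2 3; do python3 -m creep '[[0,0,0,0.0005,0,0,0],[0,0,0,0,0,0,0],[0,0,0,0,0,0,0]]'; done
```

```text
t: 9.9
tool_pos: [0.4453, -0.1333, 0.1134]
tool_rot: [3.141, 0.028, 0.0]
contact_force: [-2.6, -0.6, 5.0]
opening: 0.0171
t: 10.2
tool_pos: [0.4453, -0.1333, 0.1129]
tool_rot: [3.141, 0.027, 0.0]
contact_force: [-1.8, -0.4, 4.9]
opening: 0.0173
t: 10.5
tool_pos: [0.4453, -0.1333, 0.1124]
tool_rot: [3.141, 0.028, 0.0]
contact_force: [-1.7, -1.3, 5.6]
opening: 0.0172
```

```bash
for i in 1 2 3; do python3 -m creep '[[0,0,0,0.0003,0,0,0],[0,0,0,0,0,0,0],[0,0,0,0,0,0,0]]' | sed -n '2p;4p'; done
```

```text
tool_pos: [0.4453, -0.1333, 0.1124]
contact_force: [-3.5, -1.1, 7.1]
tool_pos: [0.4453, -0.1333, 0.1124]
contact_force: [-4.7, -0.5, 8.8]
tool_pos: [0.4453, -0.1334, 0.1124]
contact_force: [-4.5, -0.7, 9.8]
```

```bash
for i in 1 2; do python3 -m creep '[[0,0,0,0.0005,0,0,0],[0,0,0,0,0,0,0],[0,0,0,0,0,0,0],[0,0,0,0,0,0,0]]' ; done; python3 -c "
from station import *
print(ctrl.get_obs()['wrist_torque'],ctrl.get_obs()['tool_rot'])"
```

```text
t: 11.8
tool_pos: [0.4454, -0.1334, 0.1124]
tool_rot: [3.141, 0.028, -0.0]
contact_force: [-6.3, -0.1, 12.1]
opening: 0.017
t: 12.2
tool_pos: [0.4454, -0.1334, 0.1124]
tool_rot: [3.141, 0.028, -0.001]
contact_force: [-7.0, 0.7, 15.2]
opening: 0.0169
[ 0.36978552  1.2761352  -0.00334827] [ 3.14135173e+00  2.78178379e-02 -8.21866279e-04]
```

```bash
python3 -m creep '[[0,-0.0005,0,0.0003,0,0,0],[0,-0.0005,0,0,0,0,0],[0,0,0,0,0,0,0],[0,0,0,0,0,0,0]]'; python3 -c "
from station import *
o=ctrl.get_obs();print(o['wrist_torque'],o['tool_rot'])"
```

```text
t: 12.6
tool_pos: [0.4453, -0.1334, 0.1123]
tool_rot: [3.141, 0.028, 0.004]
contact_force: [-3.7, 1.4, 13.2]
opening: 0.0173
[0.38818979 0.84367028 0.04615596] [3.14132728 0.02752691 0.00353746]
```

```bash
python3 -m creep '[[0,-0.0003,0,0.0005,0,0,0],[0,0,0,0.0004,0,0,0],[0,0,0,0,0,0,0],[0,0,0,0,0,0,0],[0,0,0,0,0,0,0]]'; python3 look.py w5; python3 -c "
from station import *
import cv2,numpy as np
o=ctrl.get_obs();print(o['wrist_torque'],o['tool_rot'])
a=get_image('scene')[255:355,290:390,::-1];b=cv2.imread('pics/w5.png')[180:380,210:410]
cv2.imwrite('pics/f.png',np.hstack([cv2.resize(a,(400,400),interpolation=0),cv2.resize(b,(400,400),interpolation=2)]))"
```

```text
t: 13.1
tool_pos: [0.4453, -0.1334, 0.1123]
tool_rot: [3.141, 0.028, 0.004]
contact_force: [-6.5, 1.2, 18.0]
opening: 0.0172
[ 0.4453 -0.1334  0.1123]
[0.60174461 1.07914785 0.06122367] [3.14138876 0.02760975 0.00424632]
```

View pics/f.png

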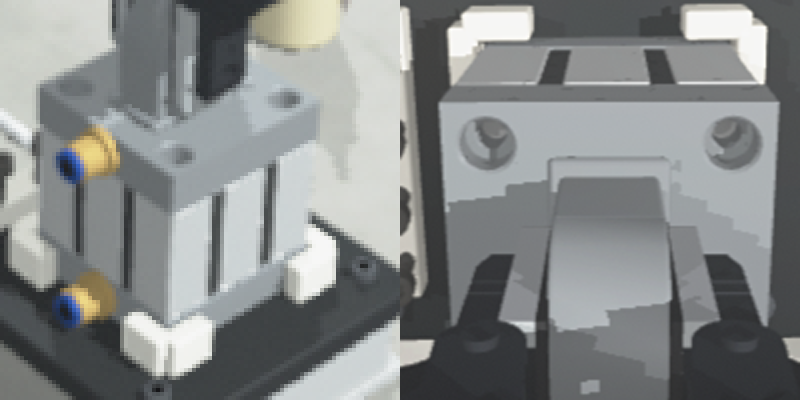

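The picture shows the plate flush on the rim all round, with the fittings in line on one side. Now I'll hold for 3 s.

```bash
for i in 1 2; do python3 -m creep '[[0,0,0,0,0,0,0],[0,0,0,0,0,0,0],[0,0,0,0,0,0,0],[0,0,0,0,0,0,0],[0,0,0,0,0,0,0],[0,0,0,0,0,0,0],[0,0,0,0,0,0,0],[0,0,0,0,0,0,0],[0,0,0,0,0,0,0],[0,0,0,0,0,0,0],[0,0,0,0,0,0,0],[0,0,0,0,0,0,0],[0,0,0,0,0,0,0],[0,0,0,0,0,0,0],[0,0,0,0,0,0,0],[0,0,0,0,0,0,0]]'; done
```

```text
t: 14.8
tool_pos: [0.4453, -0.1334, 0.1123]
tool_rot: [3.141, 0.028, 0.004]
contact_force: [-4.5, 2.6, 17.8]
opening: 0.0169
t: 16.4
tool_pos: [0.4453, -0.1334, 0.1123]
tool_rot: [3.141, 0.028, 0.004]
contact_force: [-5.6, 2.2, 17.3]
opening: 0.017
```

```bash
python3 -c "
from station import *
print(finish_job());o=ctrl.get_obs();print(o['t'],o['contact_force'],o['tool_pos'])"
```

```text
the job is handed in; nothing more can be done
None
the job is handed in; nothing more can be done
```

The end cap is on the cylinder, pressed down against the return spring, and the arm is still gripping and pushing. `finish_job()` gave no verdict, so what follows rests on my own checks.

**Fit:** I gripped the lug at the eye, lowered the cap onto the spring and pressed it down in steps of 1 mm or less. The tool stopped at z = 0.1124 m, which is the height I worked out for the plate meeting the rim. The last picture shows the plate flush on the rim with both air fittings on the same side. The cap's yaw is about 1.0° and the barrel's about 1.2°. Centring, last measured just before the final press, agreed to about 1 mm.

**Push:** The downward push read 17.3 to 18.0 N over the 3.2 s hold, with no change in tool height. I estimate about 12 N of that reaches the rim. That is a calculation from the spring force and cap weight, as I had no direct reading of the rim.

**What disagreed:**
- **Sideways force:** about 5 to 6 N remained at the wrist, probably because the arm gives slightly as it pushes. Moving back about 1.3 mm eased it at first, but it partly returned as the push rose to 18 N.
- **Centring from the scene and side pictures:** before the final lowering they suggested an offset of about 4 mm. The closer wrist picture did not show it, and the cap then went in without a jump in force.

I kept clear of the oil bottle, hex key and tape roll throughout, but took no final measurement of where they stand.

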